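# Weigh a pump housing on a pan balance with bar weights

### The job

Weigh the aluminium housing: take it out of its holding nest and set it gently down in the balance's cradle pan, between the two end plates, then lay bar weights on the opposite tray until the beam is as near level as these weights can bring it, with the pointer between the two long marks. Weights not needed stay on the bench, and leave the spool and the tape roll alone.

Things in the scene. Friction and masses are not known exactly. Their poses are not given: they have to be found in the camera images.
- housing: Aluminium block 62 (own x) x 40 (own y) x 38 mm high, black bore in its top; origin: centre of the underside. Mass unknown, 280 to 640 g. In the nest only its end faces (own x, 62 mm apart) can be gripped, in the cradle only its side faces (own y, 40 mm apart): so put it down on the way, on the free bench between nest and balance, and take it again the other way.
- nest: Fixed aluminium holder of the housing: base plate 100 (own x) x 80 x 10 mm, two cheeks 50 mm long (own x), 10 mm thick, tops 53 mm above the bench, 46 mm clear between them. The housing stands on the plate between them, 3 mm clear each side, long axis along own x, ends open. Origin: centre of the underside.
- balance: Fixed balance whose linkage keeps both pans level, wherever on them a load lies. Base 130 x 130 mm, origin at the centre of its underside; beam along own y, pivot 105 mm up, 110 mm to each pan: cradle at own -y, tray at +y. In the middle a white dial plate, 72 mm wide, top 200 mm up; the pointer before it stands between two long marks when level.
- beam (a joint): Beam angle (rad): 0 level, positive = tray end up, cradle end down; stops at +-0.5. Sprung: load difference (kg) x 9.81 x 0.11 m x cos(angle) = 1.6 N m/rad x angle, so about 0.067 rad per 100 g near level. Comes to rest within about a second. The pointer's long marks are at +-0.045 rad.
- cradle_floor (a point): Centre of the cradle pan's floor, 135 mm above the bench when level, moving up or down with the beam (53 mm at most). Floor 60 (own x) x 78 (own y) mm; at its own y ends two upright plates 44 mm wide, 4 thick, 46 high, 70 mm clear between them; own x sides open. The housing's long axis goes along own y. Axes as the balance's.
- tray_floor (a point): Centre of the top of the weight tray's floor, 124 (own x) x 80 (own y) mm over all, rim 4 mm high; 135 mm above the bench when the beam is level and moving with it. Axes as the balance's. Bars can lie on it side by side, long axes along own y. A tall drum instrument stands behind the balance, front at x = 0.53 m: carry things past it with fingertips over 0.24 m.
- weight_100: Square steel bar weight of 100 g, 65 mm long (own x), 14 x 14 mm thick (the thinnest); origin at the centre of its underside. Lies loose on the bench.
- weight_200: Square steel bar weight of 200 g, 65 mm long (own x), 20 x 20 mm thick (the middle one); origin at the centre of its underside. Lies loose on the bench.
- weight_400: Square steel bar weight of 400 g, 65 mm long (own x), 28 x 28 mm thick (the thickest); origin at the centre of its underside. Lies loose on the bench.
- solder_spool: Bystander, to be left alone: reel of solder wire, 64 mm across, 40 mm high, loose on the bench; origin at the centre of its underside.
- elec_tape: Bystander, to be left alone: roll of black tape, 63 mm across, 20 mm high, loose on the bench; origin at the centre of its underside.

How it is judged (in metres and radians):
On the way:
1. the housing rests in the cradle, let go, while all three weights are still on the bench (z of housing in the frame of cradle_floor between -0.004 and 0.004 m and x of housing in the frame of cradle_floor between -0.012 and 0.012 m and y of housing in the frame of cradle_floor between -0.008 and 0.008 m and angle between housing's own z axis and vertical below 0.06 rad and contact force between the fingers and housing below 0.2 N and height (world z) of each of weight_100, weight_200, weight_400 below 0.03 m), for 0.3 s.
At the end, for the whole second after the job is handed in: Housing released on the cradle's floor between the end plates (within 12 mm across, 8 mm along, upright to 0.06 rad); beam at rest (0.05 rad/s) within 0.045 rad of level, pointer between its long marks; each weight lies on the tray or on the bench; spool and roll within 30 mm of their places (z of housing in the frame of cradle_floor between -0.004 and 0.004 m and x of housing in the frame of cradle_floor between -0.012 and 0.012 m and y of housing in the frame of cradle_floor between -0.008 and 0.008 m and angle between housing's own z axis and vertical below 0.06 rad and contact force between the fingers and housing below 0.2 N and value of joint beam between -0.045 and 0.045 rad and velocity of joint beam between -0.05 and 0.05 rad/s and ((x of weight_100 in the frame of tray_floor between -0.06 and 0.06 m and y of weight_100 in the frame of tray_floor between -0.038 and 0.038 m and z of weight_100 in the frame of tray_floor between -0.005 and 0.06 m) or height (world z) of weight_100 below 0.03 m) and ((x of weight_200 in the frame of tray_floor between -0.06 and 0.06 m and y of weight_200 in the frame of tray_floor between -0.038 and 0.038 m and z of weight_200 in the frame of tray_floor between -0.005 and 0.06 m) or height (world z) of weight_200 below 0.03 m) and ((x of weight_400 in the frame of tray_floor between -0.06 and 0.06 m and y of weight_400 in the frame of tray_floor between -0.038 and 0.038 m and z of weight_400 in the frame of tray_floor between -0.005 and 0.06 m) or height (world z) of weight_400 below 0.03 m)); the robot touches nothing.
It fails at once if the solder spool or the tape roll is shifted by more than 30 mm (distance of any of solder_spool, elec_tape from where it was at the start of the episode above 0.03 m).
It fails at once if the housing is let go above the cradle's floor and drops into it (free of the fingers, 4 to 40 mm above the floor, faster than 0.25 m/s) (horizontal distance between housing and cradle_floor below 0.03 m and contact force between the fingers and housing below 0.1 N and z of housing in the frame of cradle_floor between 0.004 and 0.04 m and linear speed of housing above 0.25 m/s).
It also fails if it takes over 72 s, if anything falls off the work surface, if the arm or the gripper's body presses on something with over 40 N, if the wrist force passes 120 N, or if a joint passes its speed limit or range.

### The arm

A 6-joint arm with a two-finger parallel gripper is mounted at the origin on a cart in front of the work surface, level with it; the furniture and walls round the work are solid. World frame = base frame: x ahead of the robot, y to its left, z up, the work surface at z = 0. Lengths are in mm, angles in degrees, forces in N, time in s.
With the tool pointing down it reaches from about 300 to 850 mm from the base axis. Payload 4.2 kg.
Tool frame: the origin (TCP) lies between the finger pads; the fingertips stand 11 mm ahead of it and the grasp point (between the pads) lies 8 mm behind it (env.tips_ahead is the distance from the TCP to the fingertips, in mm); z points along the fingers, y is the line along which they close (so a half turn about z gives the same grasp; the last joint's range is limited). The gripper opens to 91 mm and grips with 3 to 60 N. Pads are 32 mm wide; open, the fingers measure 118 mm over their backs; the gripper's body (76 mm by 178 mm) begins 60 mm behind the grasp point.
Start: joints at [-70.588, 18.312, 89.639, -0, 72.044, -1.146], TCP at [201.915, -538.398, 224.976] pointing down, gripper open.
Joint ranges: [-177.97, 177.97], [-48.28, 115.42], [12.27, 149.76], [-77.06, 257.06], [2.81, 150.46], [-146.56, 146.56]. Speed limits (degrees/s): [147.25, 147.25, 180, 180, 180, 180].

### API

Orientations are given as [roll, pitch, yaw] about the fixed x, y, z axes, in that order (R = Rz(yaw) Ry(pitch) Rx(roll)).
In Python, from workcell import env, cams gives the robot as it stands.
- The arm moves only by the tool step_arm, never from a script. Its arguments are lists of equal length, an entry for each row: "linear": the shift along the tool's x, y, z in units of 30 cm (1.0 is 30 cm), a list of three; "turn": the turn about the tool's z in units of 360 degrees (1.0 is 360 degrees). In form: {"linear": [[tx, ty, tz], ...], "turn": [turn, ...]}. A call has 1 to 20 rows; each row is the pose to reach, as a shift and turn from the pose commanded when the call began, along the tool's axes at that moment, turning the shorter way round; what a row does not reach only later rows make up. A row lasts 1/8 s, in which the tool goes at most 62.5 mm and 10.7 degrees, less where a joint would pass 70% of its speed; a pose out of reach is approached as far as the arm can. A call with a number of a shift or a turn outside -1 to 1 is refused whole. A call with a gripper value outside its range is refused whole. "fingers" is the closure, from -1 (fully open) to 1 (shut), so that 0 is half open, set as the call begins (left out, the last holds). The fingers move at their own pace and stop on an object; "force" is the grip in N (left out, the last holds). Time passes only in rows, so rows that repeat a pose let the fingers close. It gives the time, the measured TCP pose, the force, the opening and the grip force at its end, in the units of the state.
- env.state(): the state, without advancing time (a new reading comes with each control period).
- cams.grab_frame(name): name is "side" or "top"; returns a dict with "color" (400x640x3 uint8, blue, green, red), "fx", "fy", "cx", "cy" (pixels), "extrinsics" (4x4, takes a point from camera to world coordinates). Camera axes: x right, y down, z forward; pixel columns grow to the right and rows downward; lengths in mm; the calibration is good to about 2 mm. A picture is of the moment at which its call begins. There is no depth.
- env.job_done(): hands the job in; it is judged then, once.
The state is a dict: "time_s": time; "qpos": joint angles; "qvel": joint speeds; "effort": joint torques, N m; "ee_pos": TCP position; "ee_rot": TCP orientation; "force": force on the tool from outside, world axes, zero at the start; "torque": the same for the moment, N m; "gripper_width": finger opening in mm; "gripper_force": force on a finger pad.
Only numpy, scipy, OpenCV 4.12 (cv2) and the standard library are available. Lean on these libraries where they do the work, as an engineer would, in place of code of your own. Each camera call takes 0.05 s, during which the arm holds its last target. There are 200 camera calls.

## Working session

There is one attempt and no reset: what is moved stays moved. The work goes in short steps, Python scripts to look and compute and a tool call to move; the robot and the scene stay as the last step left them, time stands still between calls to the robot, and variables do not carry over. Pictures are saved under pics/ and viewed, at most 12 in all, crops included, and the job is handed in when it is done.

Besides the shell and the picture viewer there is one more tool, called after "Request:" as name(argument=value, ...) on one line, values as JSON. step_arm: Moves the arm, as the interface text tells. Its arguments: {"type":"object","properties":{"linear":{"type":"array"},"turn":{"type":"array"},"fingers":{"type":"number"},"force":{"type":"number"}},"required":["linear","turn"]}

```bash
mkdir -p pics; ls; python3 - <<'E'
from workcell import env,cams
import cv2,json,numpy as np
for n in("top","side"):
    f=cams.grab_frame(n); cv2.imwrite(f"pics/{n}0.png",f["color"])
    print(n,f["fx"],f["fy"],f["cx"],f["cy"],np.round(f["extrinsics"],4).tolist())
s=env.state();print(s["time_s"],s["ee_pos"],s["ee_rot"],s["gripper_width"])
E
```

```text
pics
top 372.3544296503885 372.3544296503885 320.4125546711382 199.88047031333844 [[0.0201, -0.9837, 0.1787, 256.3608], [-0.9998, -0.0188, 0.0092, -198.4199], [-0.0057, -0.1789, -0.9839, 1232.3553], [0.0, 0.0, 0.0, 1.0]]
side 507.30890035391224 507.30890035391224 314.3604852237139 197.5478693605296 [[0.9904, -0.08, 0.113, 326.4047], [-0.1357, -0.4003, 0.9063, -1346.227], [-0.0273, -0.9129, -0.4073, 622.5668], [0.0, 0.0, 0.0, 1.0]]
0.1 [ 201.7651398  -537.95578763  224.20079895] [-1.79907090e+02 -2.42295001e-03  2.05573602e+01] 91.40277163232608
```

View pics/top0.png

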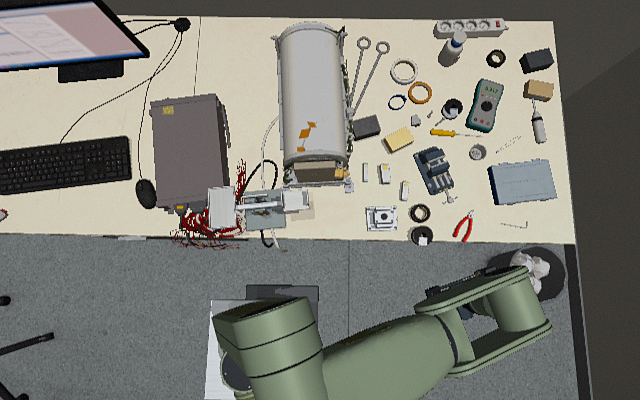

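View pics/side0.png

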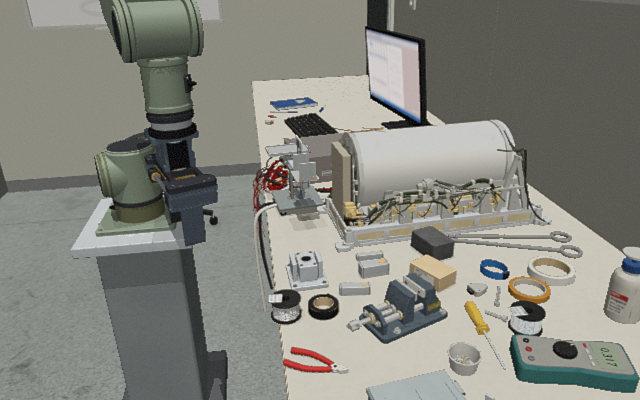

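The top view shows the nest at about (381,218), bars near (364,172), (385,174) and (404,190), and the balance at about (265,208) with its tray left (+y) and its cradle right. In the side view the nest is at about (306,268). I'll enlarge both.

```bash
python3 - <<'E'
import cv2
a=cv2.imread("pics/top0.png")[155:247,340:435];cv2.imwrite("pics/t1.png",cv2.resize(a,None,fx=6,fy=6,interpolation=cv2.INTER_CUBIC))
a=cv2.imread("pics/side0.png")[235:325,265:400];cv2.imwrite("pics/s1.png",cv2.resize(a,None,fx=5.9,fy=6,interpolation=cv2.INTER_CUBIC))
a=cv2.imread("pics/top0.png")[165:255,195:325];cv2.imwrite("pics/t2.png",cv2.resize(a,None,fx=6,fy=6,interpolation=cv2.INTER_CUBIC))
E
```

```text
(no output)
```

View pics/t1.png

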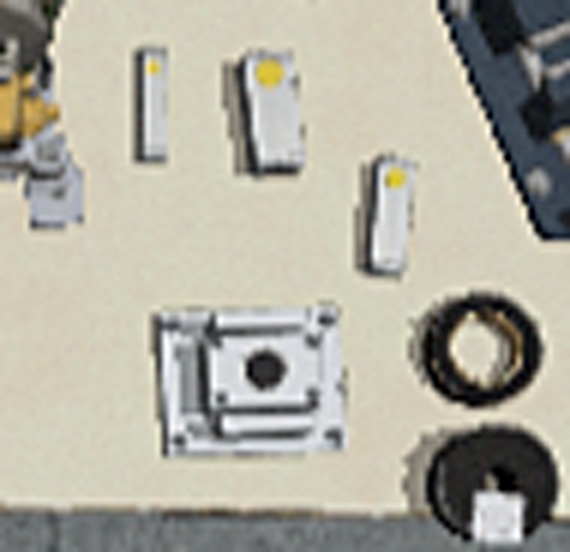

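View pics/t2.png

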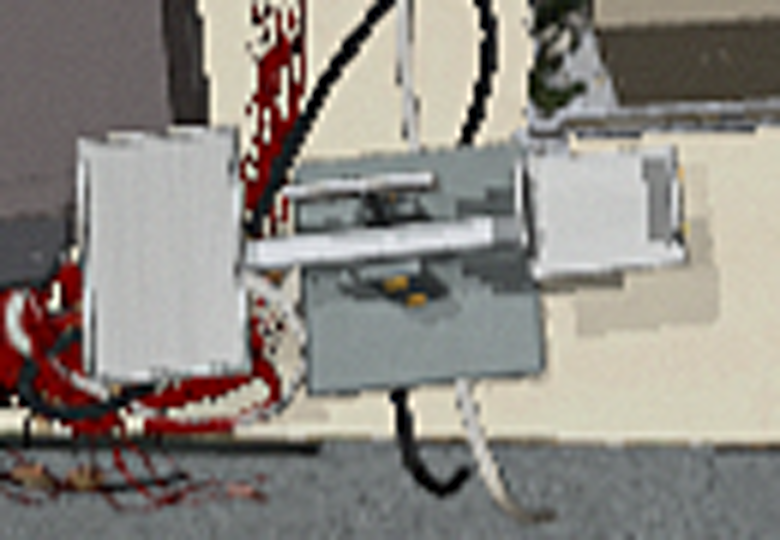

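Both crops are at scale 6. In `t1` the nest plate corners are (155,313), (337,306), (343,450) and (165,455), and the bore is at (265,370). Bar tops are centred at (152,105), (274,112) and (391,215). In `t2` the base corners are (297,160), (527,145), (543,375) and (312,392), and the tray's are (80,143), (238,130), (248,373) and (98,385).

```bash
cat > h.py <<'E'
import numpy as np
from workcell import env,cams
K=dict(top=(372.354,320.4126,199.8805,np.array([[0.0201,-0.9837,0.1787,256.3608],[-0.9998,-0.0188,0.0092,-198.4199],[-0.0057,-0.1789,-0.9839,1232.3553]])),
side=(507.309,314.3605,197.5479,np.array([[0.9904,-0.08,0.113,326.4047],[-0.1357,-0.4003,0.9063,-1346.227],[-0.0273,-0.9129,-0.4073,622.5668]])))
def ray(cam,u,v,z):
    f,cx,cy,E=K[cam]; d=E[:,:3]@np.array([(u-cx)/f,(v-cy)/f,1]); o=E[:,3]
    return (o+d*(z-o[2])/d[2])[:2]
def proj(cam,p):
    f,cx,cy,E=K[cam]; c=E[:,:3].T@(np.array(p)-E[:,3]); return np.array([cx+f*c[0]/c[2],cy+f*c[1]/c[2]])
def crop(p,o,s): return [(p[0]+.5)/s[0]-.5+o[0],(p[1]+.5)/s[1]-.5+o[1]]
E
python3 - <<'E'
from h import *
def q(o,pts,z):
    w=np.array([ray("top",*crop(p,o,(6,6)),z) for p in pts]); c=w.mean(0)
    print(np.round(c,1),"sides",np.round([np.linalg.norm(w[i]-w[i-1]) for i in range(len(w))],1), "ang of TL->TR,BL->TL", np.round([np.degrees(np.arctan2(*(w[b]-w[a])[::-1])) for a,b in ((0,1),(3,2),(3,0),(2,1))],1))
a=(340,155);b=(195,165)
q(a,[(155,313),(337,306),(343,450),(165,455)],10)
print("bore",ray("top",*crop((265,370),a,(6,6)),48))
print("cheeks",ray("top",*crop((264,328),a,(6,6)),53),ray("top",*crop((267,427),a,(6,6)),53))
q(a,[(137,50),(166,48),(167,160),(138,161)],14)
q(a,[(246,58),(291,53),(300,165),(258,172)],28)
q(a,[(377,160),(412,158),(403,272),(368,272)],20)
q(b,[(297,160),(527,145),(543,375),(312,392)],10)
q(b,[(80,143),(238,130),(248,373),(98,385)],139)
q(b,[(520,150),(680,148),(687,258),(533,278)],181)
print("tape",ray("top",*crop((482,348),a,(6,6)),20),"spool",ray("top",*crop((490,480),a,(6,6)),40))
E
```

```text
[ 421.3 -389.2] sides [ 78.9 100.9  79.9  97.5] ang of TL->TR,BL->TL [-86.7 -87.3   3.9   1.4]
bore [ 422.03999991 -391.32273756]
cheeks [ 443.93511438 -390.20708378] [ 390.92705177 -391.2538646 ]
[ 576. -335.] sides [64.2 16.4 64.8 16.2] ang of TL->TR,BL->TL [-84.9 -86.9   0.5   0.4]
[ 569.4 -400.9] sides [65.3 25.3 64.1 23.6] ang of TL->TR,BL->TL [-82.4 -79.3   5.3   3.7]
[ 513.7 -465.9] sides [63.7 19.5 64.9 19.3] ang of TL->TR,BL->TL [-85.6 -88.9  -5.6  -5.6]
[443.8  -1.9] sides [130.6 128.8 129.6 127. ] ang of TL->TR,BL->TL [-85.1 -84.7   6.9   6.1]
[426.8 103.7] sides [122.5  79.3 122.7  73.8] ang of TL->TR,BL->TL [-84.1 -84.3   8.4   5.8]
[ 447.7 -116.8] sides [62.7 77.  53.7 73.9] ang of TL->TR,BL->TL [-88.2 -81.4   7.9   5.1]
tape [ 440.39480737 -514.63589452] spool [ 366.37777025 -511.71404513]
```

View pics/s1.png

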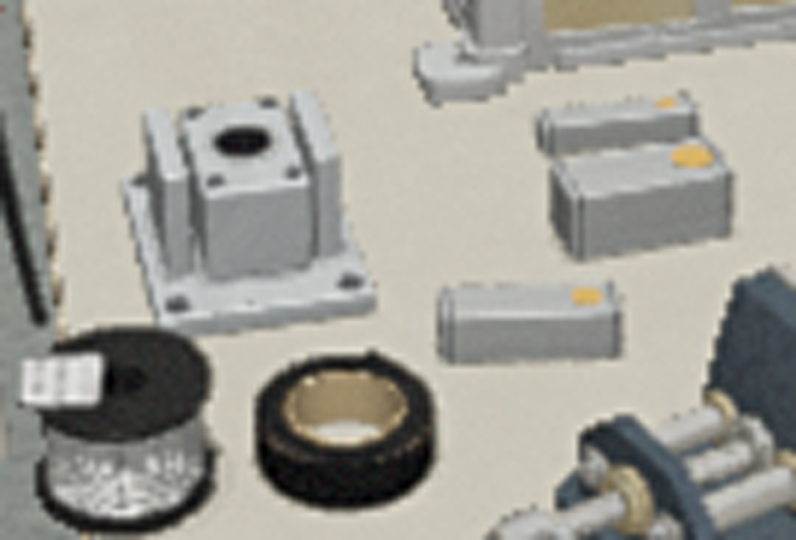

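The side crop shows the housing between the cheeks with its bore at (243,141), and the bars, spool and roll are clear. The cradle still needs a closer look in both views.

```bash
python3 - <<'E'
from h import *
import cv2
print(ray("side",*crop((243,141),(265,235),(5.9,6)),48))
for n,p in (("100",(617,113)),("400",(642,158)),("200",(530,298))): print(n,ray("side",*crop(p,(265,235),(5.9,6)),dict(zip(("100","400","200"),(14,28,20)))[n]))
a=cv2.imread("pics/side0.png")[130:220,262:342];a=cv2.resize(a,None,fx=6,fy=6,interpolation=cv2.INTER_CUBIC)
b=cv2.imread("pics/top0.png")[180:220,278:318];b=cv2.resize(b,None,fx=8,fy=8,interpolation=cv2.INTER_CUBIC)
m=np.zeros((540,800,3),np.uint8);m[:,:480]=a;m[:320,480:]=b;cv2.imwrite("pics/m.png",m)
E
```

```text
[ 422.97175972 -387.26458891]
100 [ 578.0057591  -336.41724316]
400 [ 573.82232741 -393.45577206]
200 [ 515.57401582 -464.79803352]
```

View pics/m.png

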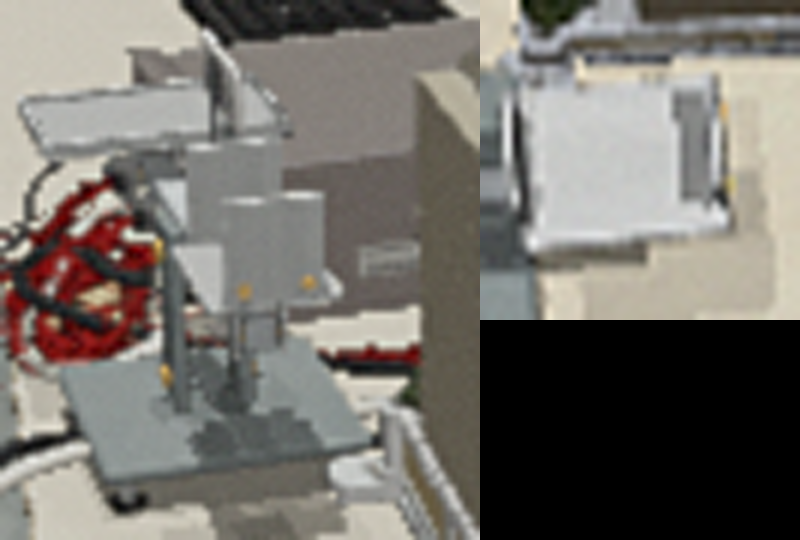

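The mosaic shows the front plate's top edge at (224,200)-(322,193), the rear plate's at (188,147)-(280,140), the base on feet with near corners (105,480) and (380,440), and the tray corners. I'll fit the balance pose to all of these.

```bash
cat > fit.py <<'E'
from h import *
from scipy.optimize import least_squares
A=(262,130);B=(195,165)
obs=[]# cam,px,part,local
def add(cam,p,o,part,l): obs.append((cam,np.array(crop(p,o,(6,6))),part,l))
for p,l in (((224,200),(-22,-39,46)),((322,193),(22,-39,46)),((188,147),(-22,35,46)),((280,140),(22,35,46)),((224,302),(-22,-39,0)),((325,302),(22,-39,0))): add("side",p,A,"c",l)
for p,l in (((62,372),(-65,65)),((310,340),(65,65)),((380,440),(65,-65)),((105,480),(-65,-65))): add("side",p,A,"b",l)
for p,l in (((20,100),(-62,40,4)),((38,152),(-62,-40,4)),((290,135),(62,-40,4)),((262,88),(62,40,4))): add("side",p,A,"t",l)
for p,l in (((297,160),(65,65)),((527,145),(65,-65)),((543,375),(-65,-65)),((312,392),(-65,65))): add("top",p,B,"b",l)
for p,l in (((80,143),(62,40,4)),((238,130),(62,-40,4)),((248,373),(-62,-40,4)),((98,385),(-62,40,4))): add("top",p,B,"t",l)
for p,l in (((533,276),(-30,39,0)),((688,262),(-30,-39,0))): add("top",p,B,"c",l)
def res(x,full=False):
    bx,by,yw,th,bz=x[:5];c,s=np.cos(yw),np.sin(yw);r=[]
    for cam,p,part,l in obs:
        if part=="b": L=(l[0],l[1],bz)
        else:
            sg=-1 if part=="c" else 1
            L=(l[0],l[1]+sg*110*np.cos(th),135+l[2]+sg*110*np.sin(th))
        P=proj(cam,(bx+c*L[0]-s*L[1],by+s*L[0]+c*L[1],L[2])); r.append(P-p+(x[5:7] if cam=="side" else 0))
    return np.array(r) if full else np.concatenate([np.ravel(r),np.array(x[5:7])/2])
s=least_squares(res,[438,-5,.1,0,20,0,0],loss="soft_l1",x_scale=[10,10,.1,.1,10,1,1])
x=s.x;print(np.round(x,3),"yaw",np.degrees(x[2]))
print(np.round(res(x,True),1).tolist())
c,sn=np.cos(x[2]),np.sin(x[2])
for d in(-110,110): print(x[0]-sn*d,x[1]+c*d)
E
python3 fit.py
```

```text
[ 4.41012e+02 -4.41700e+00  1.14000e-01 -2.70000e-02  2.50670e+01
  5.52000e-01 -9.00000e-03] yaw 6.540319633100254
[[-0.4, 0.6], [0.3, -0.2], [-0.5, 0.2], [0.4, -0.4], [0.4, 0.6], [0.3, -1.4], [-0.9, -0.1], [-0.1, 0.0], [-0.5, 0.4], [-0.1, -0.3], [-0.0, 1.2], [1.4, 0.8], [0.8, -0.8], [-0.8, -0.9], [-0.4, 0.5], [0.4, -0.6], [0.7, -0.1], [-0.6, 0.9], [0.0, -0.4], [0.2, -0.7], [0.7, -0.5], [-1.3, 0.1], [-0.2, 0.5], [0.1, 0.4]]
453.5413304433448 -113.70097898485855
428.48280849780724 104.86724944257097
```

```bash
python3 - <<'E'
from h import *
# side view of the drum's beige front panel: at plane x=530/535
f,cx,cy,E=K["side"]
for u,v in((332,142),(352,138),(334,207),(354,220)):
    d=E[:,:3]@np.array([(u-cx)/f,(v-cy)/f,1]);o=E[:,3]
    for X in (530,540):print((u,v),X,np.round(o+d*(X-o[0])/d[0],0))
print("plane check y=-90:",[proj("side",(530,y,z)).round() for y in(-90,-290) for z in(0,100,200,300)])
print("top",[ (y,z,proj("top",(530,y,z)).round()) for y in(-90,-290) for z in(0,100,200,300)])
E
cat > pic.py <<'E'
E
python3 - <<'E'
import cv2,numpy as np
a=cv2.imread("pics/side0.png")[110:240,300:440];a=cv2.resize(a,None,fx=3,fy=3)
b=cv2.imread("pics/top0.png")[130:225,260:380];b=cv2.resize(b,None,fx=3,fy=3)
m=np.zeros((400,800,3),np.uint8);m[:390,:420]=a;m[:285,430:790]=b;cv2.imwrite("pics/d.png",m)
E
```

```text
(332, 142) 530 [ 530. -114.  221.]
(332, 142) 540 [540. -53. 201.]
(352, 138) 530 [ 530. -366.  308.]
(352, 138) 540 [ 540. -318.  293.]
(334, 207) 530 [ 530. -132.   45.]
(334, 207) 540 [540. -73.  16.]
(354, 220) 530 [ 530. -390.  132.]
(354, 220) 540 [ 540. -343.  108.]
plane check y=-90: [array([332., 215.]), array([331., 182.]), array([331., 147.]), array([330., 109.]), array([345., 251.]), array([345., 214.]), array([345., 174.]), array([345., 132.])]
top [(-90, 0, array([292., 185.])), (-90, 100, array([290., 178.])), (-90, 200, array([287., 170.])), (-90, 300, array([283., 160.])), (-290, 0, array([351., 186.])), (-290, 100, array([354., 179.])), (-290, 200, array([356., 171.])), (-290, 300, array([360., 161.]))]
```

View pics/d.png

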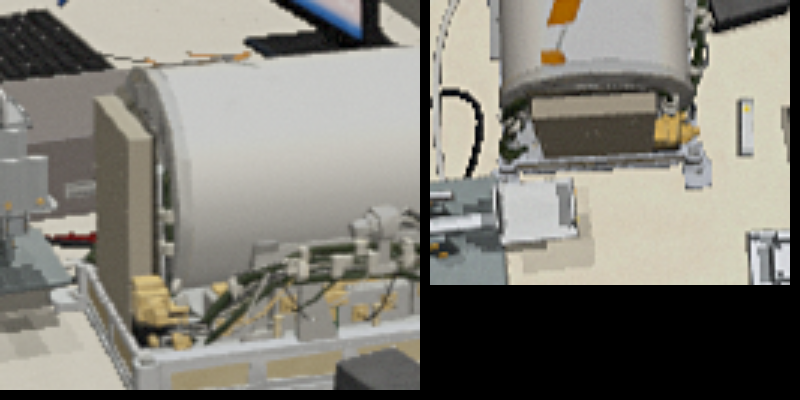

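The panel behind the cradle, at x≈530, is about 215–220 mm tall. The gripper body would overlap it in x, so I'll take the housing high on its sides. Next is a helper that converts world targets to tool rows.

```bash
cat > mv.py <<'E'
"""python3 mv.py x,y,z,yaw,n ... : rows (n interpolated) from the commanded pose in cmd.json; saves the last as commanded."""
import sys,json,numpy as np
c=np.array(json.load(open("cmd.json")));a=np.radians(c[3])
X=np.array([np.cos(a),np.sin(a),0]);Y=np.array([np.sin(a),-np.cos(a),0]);Z=np.array([0,0,-1.])
L=[];T=[];prev=c
for s in sys.argv[1:]:
    *p,n=[float(v) for v in s.split(",")];p=np.array(p)
    for k in range(1,int(n)+1):
        q=prev+(p-prev)*k/n;d=q[:3]-c[:3];L.append([round(float(v@d)/300,3) for v in(X,Y,Z)]);T.append(round(-(q[3]-c[3])/360,4))
    prev=p
l=np.array(L[-1])*300
e=c[:3]+l[0]*X+l[1]*Y+l[2]*Z
json.dump([*e,c[3]-360*T[-1]],open("cmd.json","w"))
print(len(L),json.dumps({"linear":L,"turn":T}).replace(" ",""))
E
echo '[201.915,-538.398,224.976,20.557]'>cmd.json
python3 mv.py 422,-389,140,2.5,6 422,-389,28,2.5,5 422,-389,28,2.5,3
```

```text
14 {"linear":[[0.144,-0.035,0.047],[0.287,-0.07,0.094],[0.431,-0.104,0.142],[0.575,-0.139,0.189],[0.718,-0.174,0.236],[0.862,-0.209,0.283],[0.862,-0.209,0.358],[0.862,-0.209,0.433],[0.862,-0.209,0.507],[0.862,-0.209,0.582],[0.862,-0.209,0.657],[0.862,-0.209,0.657],[0.862,-0.209,0.657],[0.862,-0.209,0.657]],"turn":[0.0084,0.0167,0.0251,0.0334,0.0418,0.0502,0.0502,0.0502,0.0502,0.0502,0.0502,0.0502,0.0502,0.0502]}
```

Request:
step_arm(linear=[[0.144, -0.035, 0.047], [0.287, -0.07, 0.094], [0.431, -0.104, 0.142], [0.575, -0.139, 0.189], [0.718, -0.174, 0.236], [0.862, -0.209, 0.283], [0.862, -0.209, 0.283], [0.862, -0.209, 0.283]], turn=[0.0084, 0.0167, 0.0251, 0.0334, 0.0418, 0.0502, 0.0502, 0.0502], fingers=-1, force=25)

```text
time_s: 1.1
ee_pos: [421.7, -389.0, 139.9]
ee_rot: [-180.0, 0.0, 2.5]
force: [0.6, 0.3, 0.6]
gripper_width: 91.2
gripper_force: 0.0
```

Request:
step_arm(linear=[[0, 0, 0.1], [0, 0, 0.2], [0, 0, 0.3], [0, 0, 0.35], [0, 0, 0.373], [0, 0, 0.373], [0, 0, 0.373]], turn=[0, 0, 0, 0, 0, 0, 0])

```text
time_s: 1.98
ee_pos: [422.6, -389.5, 29.2]
ee_rot: [179.9, -0.1, 2.5]
force: [0.2, -0.2, 0.1]
gripper_width: 91.1
gripper_force: 0.0
```

Request:
step_arm(linear=[[0, 0, 0], [0, 0, 0], [0, 0, 0], [0, 0, 0], [0, 0, 0], [0, 0, 0]], turn=[0, 0, 0, 0, 0, 0], fingers=1, force=25)

```text
time_s: 2.72
ee_pos: [422.4, -389.7, 28.5]
ee_rot: [179.9, -0.1, 2.5]
force: [0.5, -4.1, 2.0]
gripper_width: 61.7
gripper_force: 25.0
```

```bash
echo '[422,-389,28,2.5]'>cmd.json
python3 mv.py 422,-389,100,2.5,5 400,-262,90,6.5,6 400,-262,35,6.5,4 400,-262,18.5,6.5,3;cat cmd.json
```

```text
18 {"linear":[[0.0,0.0,-0.048],[0.0,0.0,-0.096],[0.0,0.0,-0.144],[0.0,0.0,-0.192],[0.0,0.0,-0.24],[-0.009,-0.071,-0.234],[-0.018,-0.142,-0.229],[-0.027,-0.213,-0.223],[-0.037,-0.284,-0.218],[-0.046,-0.355,-0.212],[-0.055,-0.426,-0.207],[-0.055,-0.426,-0.161],[-0.055,-0.426,-0.115],[-0.055,-0.426,-0.069],[-0.055,-0.426,-0.023],[-0.055,-0.426,-0.005],[-0.055,-0.426,0.013],[-0.055,-0.426,0.032]],"turn":[-0.0,-0.0,-0.0,-0.0,-0.0,-0.0019,-0.0037,-0.0056,-0.0074,-0.0093,-0.0111,-0.0111,-0.0111,-0.0111,-0.0111,-0.0111,-0.0111,-0.0111]}
[399.94114663860944, -262.0413571733666, 18.4, 6.496]
```

Request:
step_arm(linear=[[0, 0, -0.048], [0, 0, -0.096], [0, 0, -0.144], [0, 0, -0.192], [0, 0, -0.24], [0, 0, -0.24], [0, 0, -0.24], [0, 0, -0.24]], turn=[0, 0, 0, 0, 0, 0, 0, 0])

```text
time_s: 3.72
ee_pos: [421.6, -388.5, 99.4]
ee_rot: [-179.9, 0.1, 2.5]
force: [-0.3, 1.3, -5.4]
gripper_width: 62.4
gripper_force: 25.0
```

Request:
step_arm(linear=[[-0.009, -0.071, 0.006], [-0.018, -0.142, 0.011], [-0.027, -0.213, 0.017], [-0.037, -0.284, 0.022], [-0.046, -0.355, 0.028], [-0.055, -0.426, 0.033], [-0.055, -0.426, 0.079], [-0.055, -0.426, 0.125], [-0.055, -0.426, 0.171], [-0.055, -0.426, 0.217], [-0.055, -0.426, 0.245], [-0.055, -0.426, 0.26], [-0.055, -0.426, 0.272], [-0.055, -0.426, 0.272], [-0.055, -0.426, 0.272]], turn=[-0.0019, -0.0037, -0.0056, -0.0074, -0.0093, -0.0111, -0.0111, -0.0111, -0.0111, -0.0111, -0.0111, -0.0111, -0.0111, -0.0111, -0.0111])

```text
time_s: 5.6
ee_pos: [400.2, -262.0, 18.8]
ee_rot: [180.0, -0.0, 6.5]
force: [0.5, 0.4, -4.7]
gripper_width: 61.4
gripper_force: 25.0
```

Request:
step_arm(linear=[[0, 0, 0.004], [0, 0, 0.006]], turn=[0, 0])

```text
time_s: 5.85
ee_pos: [400.3, -262.1, 18.4]
ee_rot: [180.0, -0.0, 6.5]
force: [-3.8, 2.0, 14.0]
gripper_width: 62.0
gripper_force: 25.0
```

Request:
step_arm(linear=[[0, 0, 0], [0, 0, 0], [0, 0, 0], [0, 0, 0]], turn=[0, 0, 0, 0], fingers=-1)

```text
time_s: 6.35
ee_pos: [400.1, -262.0, 16.7]
ee_rot: [180.0, -0.0, 6.5]
force: [0.4, 0.0, 0.7]
gripper_width: 91.0
gripper_force: 0.0
```

Request:
step_arm(linear=[[0, 0, -0.1], [0, 0, -0.2], [0, 0, -0.2], [0, 0, -0.2], [0, 0, -0.2], [0, 0, -0.2], [0, 0, -0.2], [0, 0, -0.2], [0, 0, -0.2], [0, 0, -0.2], [0, 0, -0.2], [0, 0, -0.2], [0, 0, -0.2]], turn=[0, 0, -0.025, -0.05, -0.075, -0.1, -0.125, -0.15, -0.175, -0.2, -0.225, -0.25, -0.25])

```text
time_s: 7.98
ee_pos: [400.0, -261.9, 76.7]
ee_rot: [-180.0, -0.0, 96.4]
force: [-0.3, 1.0, -0.2]
gripper_width: 91.0
gripper_force: 0.0
```

Request:
step_arm(linear=[[0, 0, 0.06], [0, 0, 0.12], [0, 0, 0.172], [0, 0, 0.172], [0, 0, 0.172]], turn=[0, 0, 0, 0, 0])

```text
time_s: 8.6
ee_pos: [400.3, -262.1, 25.6]
ee_rot: [180.0, 0.0, 96.4]
force: [-0.0, -0.3, 0.1]
gripper_width: 91.2
gripper_force: 0.0
```

Request:
step_arm(linear=[[0, 0, 0], [0, 0, 0], [0, 0, 0], [0, 0, 0], [0, 0, 0], [0, 0, 0], [0, 0, 0]], turn=[0, 0, 0, 0, 0, 0, 0], fingers=1, force=25)

```text
time_s: 9.48
ee_pos: [400.2, -262.0, 25.2]
ee_rot: [180.0, 0.0, 96.5]
force: [1.5, -0.0, -0.4]
gripper_width: 39.5
gripper_force: 25.0
```

```bash
echo '[400,-262,25,96.5]'>cmd.json
python3 mv.py 400,-262,265,96.5,7 450.3,-114,265,96.5,6 450.3,-114,190,96.5,4; cat cmd.json; echo; python3 mv.py 450.3,-114,170,96.5,1 450.3,-114,165,96.5,1
```

```text
17 {"linear":[[0.0,0.0,-0.114],[0.0,0.0,-0.229],[0.0,0.0,-0.343],[0.0,0.0,-0.457],[0.0,0.0,-0.571],[0.0,0.0,-0.686],[0.0,0.0,-0.8],[0.079,0.037,-0.8],[0.157,0.074,-0.8],[0.236,0.111,-0.8],[0.314,0.148,-0.8],[0.393,0.185,-0.8],[0.471,0.222,-0.8],[0.471,0.222,-0.738],[0.471,0.222,-0.675],[0.471,0.222,-0.613],[0.471,0.222,-0.55]],"turn":[-0.0,-0.0,-0.0,-0.0,-0.0,-0.0,-0.0,-0.0,-0.0,-0.0,-0.0,-0.0,-0.0,-0.0,-0.0,-0.0,-0.0]}
[450.1762714826555, -114.06896275595562, 190.0, 96.5]
2 {"linear":[[0.0,0.0,0.067],[0.0,0.0,0.083]],"turn":[-0.0,-0.0]}
```

Request:
step_arm(linear=[[0, 0, -0.114], [0, 0, -0.229], [0, 0, -0.343], [0, 0, -0.457], [0, 0, -0.571], [0, 0, -0.686], [0, 0, -0.8], [0.079, 0.037, -0.8], [0.157, 0.074, -0.8], [0.236, 0.111, -0.8], [0.314, 0.148, -0.8], [0.393, 0.185, -0.8], [0.471, 0.222, -0.8], [0.471, 0.222, -0.75], [0.471, 0.222, -0.7], [0.471, 0.222, -0.65], [0.471, 0.222, -0.65], [0.471, 0.222, -0.65]], turn=[0, 0, 0, 0, 0, 0, 0, 0, 0, 0, 0, 0, 0, 0, 0, 0, 0, 0])

```text
time_s: 11.72
ee_pos: [450.4, -114.4, 220.3]
ee_rot: [180.0, 0.0, 96.4]
force: [0.3, -1.4, -4.4]
gripper_width: 39.7
gripper_force: 25.0
```

```bash
python3 - <<'E'
from h import *
import cv2
a=cams.grab_frame("side")["color"][105:225,255:345];a=cv2.resize(a,None,fx=5,fy=5,interpolation=cv2.INTER_CUBIC)
b=cams.grab_frame("top")["color"][160:230,275:325];b=cv2.resize(b,None,fx=6,fy=6,interpolation=cv2.INTER_CUBIC)
m=np.zeros((600,760,3),np.uint8);m[:,:450]=a;m[:420,455:755]=b;cv2.imwrite("pics/e.png",m)
s=env.state();print(s["force"],s["ee_pos"])
E
```

```text
[-0.65515329 -0.92699559 -5.58600958] [ 450.63933556 -114.34060212  220.7462265 ]
```

View pics/e.png

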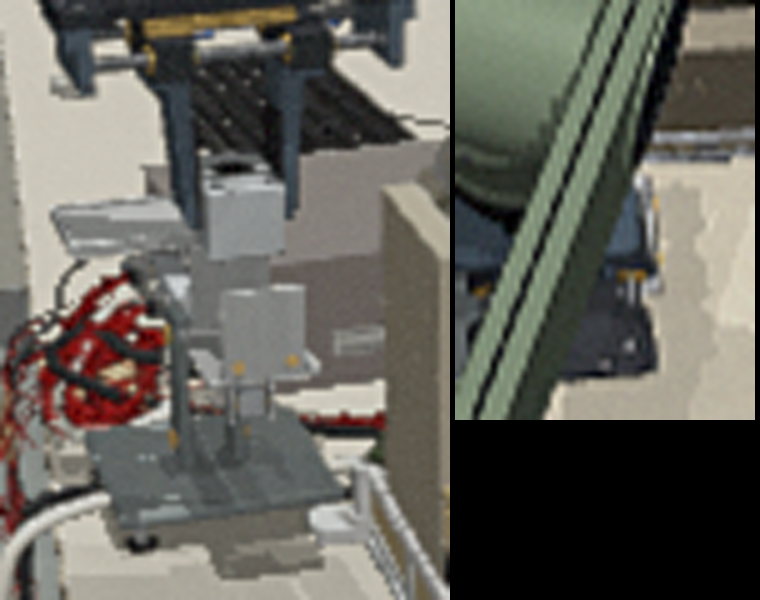

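In the side crop the housing hangs above the cradle with its front-face lower edge at (208,258)-(282,250), and the front plate's top edge runs (222,290)-(305,282). I'll check this against the projection.

```bash
python3 - <<'E'
from h import *
c,s=np.cos(np.radians(6.5)),np.sin(np.radians(6.5))
def w(o,x,y,z):return (o[0]+c*x-s*y,o[1]+s*x+c*y,z)
k=lambda p:np.round((p-np.array([255,105]))*5,0)
print("housing bottom",[k(proj("side",w((450.6,-114.3),x,-31,195.7))) for x in(-20,20)],"top",[k(proj("side",w((450.6,-114.3),x,-31,233.7))) for x in(-20,20)])
print("plate top",[k(proj("side",w((453.4,-113.7),x,-39,z))) for z in(181,184) for x in(-22,22)], "rear",[k(proj("side",w((453.4,-113.7),x,35,181))) for x in(-22,22)])
print("box",ray("top",190,205,0))
E
```

```text
housing bottom [array([209., 266.]), array([286., 257.])] top [array([205., 193.]), array([284., 185.])]
plate top [array([215., 298.]), array([300., 288.]), array([215., 293.]), array([300., 283.])] rear [array([184., 252.]), array([265., 243.])]
box [454.33534518 251.1607634 ]
```

The cradle sits about 7 mm further +x than the housing, and y agrees. I'll shift +2 mm in x and lower, watching the force at the plate tops.

Request:
step_arm(linear=[[0, 0.007, 0.02], [0, 0.007, 0.04], [0, 0.007, 0.06], [0, 0.007, 0.075], [0, 0.007, 0.075]], turn=[0, 0, 0, 0, 0])

```text
time_s: 12.45
ee_pos: [452.0, -113.7, 197.1]
ee_rot: [-179.9, -0.0, 96.5]
force: [-0.0, -0.3, -4.7]
gripper_width: 40.2
gripper_force: 25.0
```

Request:
step_arm(linear=[[0, 0, 0.03], [0, 0, 0.06], [0, 0, 0.09], [0, 0, 0.1], [0, 0, 0.11], [0, 0, 0.115], [0, 0, 0.115]], turn=[0, 0, 0, 0, 0, 0, 0])

```text
time_s: 13.32
ee_pos: [452.4, -113.8, 163.2]
ee_rot: [180.0, 0.0, 96.5]
force: [-0.2, -0.8, -4.3]
gripper_width: 40.0
gripper_force: 25.0
```

Request:
step_arm(linear=[[0, 0, 0.01], [0, 0, 0.018], [0, 0, 0.018]], turn=[0, 0, 0])

```text
time_s: 13.7
ee_pos: [452.2, -113.7, 157.6]
ee_rot: [-180.0, -0.0, 96.5]
force: [-0.2, -0.2, -4.7]
gripper_width: 39.6
gripper_force: 25.0
```

Request:
step_arm(linear=[[0, 0, 0], [0, 0, 0], [0, 0, 0], [0, 0, 0]], turn=[0, 0, 0, 0], fingers=-0.5)

```text
time_s: 14.2
ee_pos: [452.5, -113.8, 158.0]
ee_rot: [180.0, 0.0, 96.5]
force: [-1.3, -0.8, 0.4]
gripper_width: 68.4
gripper_force: 0.0
```

```bash
python3 - <<'E'
from h import *
import cv2
a=cams.grab_frame("side")["color"][105:225,255:345];cv2.imwrite("pics/f_side.png",a)
E
echo '[452.2,-113.8,157.6,96.5]'>cmd.json
python3 mv.py 452.2,-113.8,270,96.5,5 452.2,-200,330,6.5,9
```

```text
14 {"linear":[[0.0,0.0,-0.075],[0.0,0.0,-0.15],[0.0,0.0,-0.225],[0.0,0.0,-0.3],[0.0,0.0,-0.375],[-0.032,-0.004,-0.397],[-0.063,-0.007,-0.419],[-0.095,-0.011,-0.441],[-0.127,-0.014,-0.464],[-0.159,-0.018,-0.486],[-0.19,-0.022,-0.508],[-0.222,-0.025,-0.53],[-0.254,-0.029,-0.552],[-0.285,-0.033,-0.575]],"turn":[-0.0,-0.0,-0.0,-0.0,-0.0,0.0278,0.0556,0.0833,0.1111,0.1389,0.1667,0.1944,0.2222,0.25]}
```

```bash
echo '[452.2,-113.8,157.6,96.5]'>cmd.json
python3 mv.py 452.2,-113.8,290,96.5,5 440,-340,290,5.5,10 571,-398,150,5.5,5;cat cmd.json
python3 - <<'E'
# project tool tip/arm? none
E
```

```text
20 {"linear":[[0.0,0.0,-0.088],[0.0,0.0,-0.177],[0.0,0.0,-0.265],[0.0,0.0,-0.353],[0.0,0.0,-0.441],[-0.074,-0.013,-0.441],[-0.149,-0.025,-0.441],[-0.223,-0.038,-0.441],[-0.298,-0.05,-0.441],[-0.372,-0.063,-0.441],[-0.447,-0.075,-0.441],[-0.521,-0.088,-0.441],[-0.596,-0.101,-0.441],[-0.67,-0.113,-0.441],[-0.745,-0.126,-0.441],[-0.793,-0.043,-0.348],[-0.841,0.039,-0.255],[-0.889,0.121,-0.161],[-0.938,0.204,-0.068],[-0.986,0.286,0.025]],"turn":[-0.0,-0.0,-0.0,-0.0,-0.0,0.0253,0.0506,0.0758,0.1011,0.1264,0.1517,0.1769,0.2022,0.2275,0.2528,0.2528,0.2528,0.2528,0.2528,0.2528]}
[570.933975849598, -397.98571916784823, 150.1, 5.49199999999999]
```

Request:
step_arm(linear=[[0.0, 0.0, -0.088], [0.0, 0.0, -0.177], [0.0, 0.0, -0.265], [0.0, 0.0, -0.353], [0.0, 0.0, -0.441], [-0.074, -0.013, -0.441], [-0.149, -0.025, -0.441], [-0.223, -0.038, -0.441], [-0.298, -0.05, -0.441], [-0.372, -0.063, -0.441], [-0.447, -0.075, -0.441], [-0.521, -0.088, -0.441], [-0.596, -0.101, -0.441], [-0.67, -0.113, -0.441], [-0.745, -0.126, -0.441], [-0.793, -0.043, -0.348], [-0.841, 0.039, -0.255], [-0.889, 0.121, -0.161], [-0.938, 0.204, -0.068], [-0.986, 0.286, 0.025]], turn=[0, 0, 0, 0, 0, 0.0253, 0.0506, 0.0758, 0.1011, 0.1264, 0.1517, 0.1769, 0.2022, 0.2275, 0.2528, 0.2528, 0.2528, 0.2528, 0.2528, 0.2528])

```text
time_s: 16.75
ee_pos: [571.8, -398.4, 149.1]
ee_rot: [-180.0, 0.0, 5.5]
force: [-0.8, 0.0, 0.4]
gripper_width: 68.3
gripper_force: 0.0
```

```bash
python3 - <<'E'
from h import *
import cv2
a=cams.grab_frame("side")["color"];cv2.imwrite("pics/g_side.png",a)
b=cams.grab_frame("top")["color"];cv2.imwrite("pics/g_top.png",b)
a=cv2.resize(a[105:225,255:345],None,fx=5,fy=5,interpolation=cv2.INTER_CUBIC)
b=cv2.resize(b[160:235,205:325],None,fx=2.9,fy=4,interpolation=cv2.INTER_CUBIC)
m=np.zeros((600,800,3),np.uint8);m[:,:450]=a;m[:300,452:800]=b;cv2.imwrite("pics/g.png",m)
E
```

```text
(no output)
```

View pics/g.png

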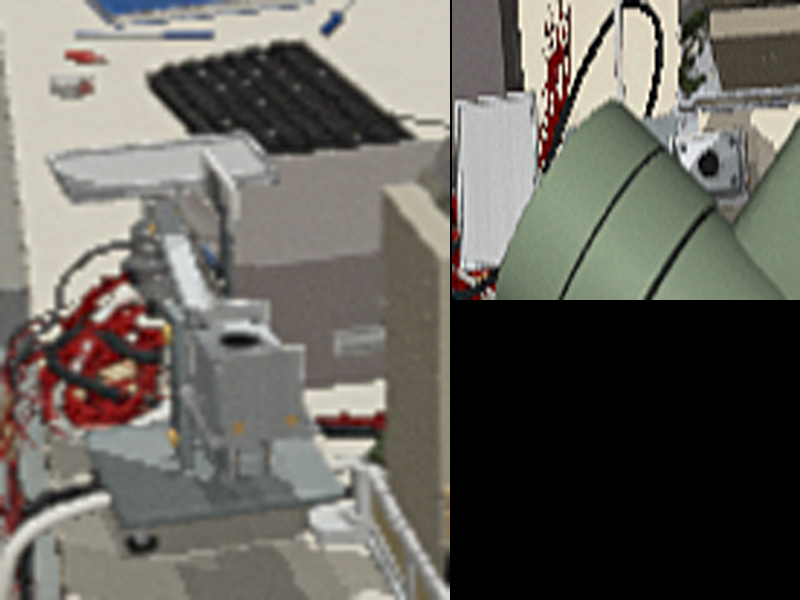

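The housing is seated in the cradle with its bore at (243,338) in the side crop. The front plate's top edge has dropped to (220,353)-(303,345) and the tray has risen.

```bash
python3 - <<'E'
from h import *
c,s=np.cos(np.radians(6.5)),np.sin(np.radians(6.5));b=(441,-4.4)
def w(x,y,z):return (b[0]+c*x-s*y,b[1]+s*x+c*y,z)
k=lambda p:np.round((p-np.array([255,105]))*5,0)
for th in(0,.32,.36,.40):
    Y=110*np.cos(th);Z=110*np.sin(th)
    print(th,"plate",[k(proj("side",w(x,-Y-39,181-Z))) for x in(-22,22)],"tray near",[k(proj("side",w(x,Y-40,139+Z))) for x in(-62,62)],"bore",k(proj("side",w(0,-Y,173-Z))),"mass",1.6*th/9.81/.11/np.cos(th))
p=ray("top",293.3-.3,201.2-.4,133);d=p-np.array(b);print("bore own",c*d[0]+s*d[1],-s*d[0]+c*d[1]+103)
E
python3 mv.py 571,-398,150,5.5,1 571,-398,24,5.5,5
```

```text
0 plate [array([215., 298.]), array([300., 288.])] tray near [array([ 69., 249.]), array([275., 227.])] bore [241. 283.] mass 0.0
0.32 plate [array([215., 358.]), array([299., 348.])] tray near [array([ 66., 195.]), array([276., 173.])] bore [241. 342.] mass 0.4998438282608897
0.36 plate [array([215., 365.]), array([299., 355.])] tray near [array([ 66., 189.]), array([276., 167.])] bore [240. 348.] mass 0.5703386687000165
0.4 plate [array([215., 371.]), array([298., 361.])] tray near [array([ 66., 183.]), array([277., 161.])] bore [240. 354.] mass 0.6439169995044692
bore own -0.9062871022636596 0.8941080019443177
6 {"linear":[[0.0,0.0,0.0],[0.0,0.0,0.084],[0.0,0.0,0.168],[0.0,0.0,0.252],[0.0,0.0,0.336],[0.0,0.0,0.42]],"turn":[-0.0,-0.0,-0.0,-0.0,-0.0,-0.0]}
```

Mass is about 0.52 kg by both beam angle and wrist force, so 400 + 100 g is likely. Next I take the 400.

Request:
step_arm(linear=[[0, 0, 0.1], [0, 0, 0.2], [0, 0, 0.3], [0, 0, 0.4], [0, 0, 0.44], [0, 0, 0.45], [0, 0, 0.45], [0, 0, 0.45]], turn=[0, 0, 0, 0, 0, 0, 0, 0])

```text
time_s: 17.85
ee_pos: [571.6, -398.5, 16.7]
ee_rot: [179.9, -0.1, 5.5]
force: [0.8, -0.1, 0.3]
gripper_width: 68.2
gripper_force: 0.0
```

Request:
step_arm(linear=[[0, 0, 0], [0, 0, 0], [0, 0, 0], [0, 0, 0], [0, 0, 0], [0, 0, 0]], turn=[0, 0, 0, 0, 0, 0], fingers=1, force=25)

```text
time_s: 18.6
ee_pos: [571.1, -398.5, 15.4]
ee_rot: [179.9, -0.0, 5.5]
force: [-0.7, -3.4, -1.4]
gripper_width: 28.0
gripper_force: 25.0
```

```bash
python3 - <<'E'
from h import *
f,cx,cy,E=K["side"]
for u,v in((284,138),(290,190),(330,135)):
    d=E[:,:3]@np.array([(u-cx)/f,(v-cy)/f,1]);o=E[:,3]
    print([np.round(o+d*(Y-o[1])/d[1]) for Y in(80,100)])
for z in(100,150,200):print(z,ray("top",228,207,z),ray("top",223,95,z))
E
echo '[571,-398,15,5.5]'>cmd.json
python3 mv.py 571,-398,120,5.5,3 440,-330,285,5.5,5 440,-100,285,96.5,10; cat cmd.json;echo
python3 mv.py 408.7,97,285,96.5,6 408.7,97,200,96.5,3;cat cmd.json
```

```text
[array([420.,  80., 180.]), array([421., 100., 174.])]
[array([430.,  80.,  13.]), array([431., 100.,   5.])]
[array([556.,  80., 179.]), array([560., 100., 173.])]
100 [434.27342762  96.72771207] [803.71892553 136.97416082]
150 [426.41756172  83.69524726] [779.54991579 122.16458379]
200 [418.56169583  70.66278245] [755.38090605 107.35500676]
18 {"linear":[[0.0,0.0,-0.117],[0.0,0.0,-0.233],[0.0,0.0,-0.35],[-0.083,-0.053,-0.46],[-0.165,-0.107,-0.57],[-0.248,-0.16,-0.68],[-0.33,-0.214,-0.79],[-0.413,-0.267,-0.9],[-0.406,-0.344,-0.9],[-0.398,-0.42,-0.9],[-0.391,-0.496,-0.9],[-0.384,-0.573,-0.9],[-0.376,-0.649,-0.9],[-0.369,-0.725,-0.9],[-0.361,-0.802,-0.9],[-0.354,-0.878,-0.9],[-0.347,-0.954,-0.9],[-0.339,-1.031,-0.9]],"turn":[-0.0,-0.0,-0.0,-0.0,-0.0,-0.0,-0.0,-0.0,-0.0253,-0.0506,-0.0758,-0.1011,-0.1264,-0.1517,-0.1769,-0.2022,-0.2275,-0.2528]}
[440.1231153715527, -99.87146887633838, 285.0, 96.50800000000001]
9 {"linear":[[0.111,-0.005,0.0],[0.221,-0.01,0.0],[0.332,-0.015,0.0],[0.443,-0.02,0.0],[0.553,-0.025,0.0],[0.664,-0.03,0.0],[0.664,-0.03,0.094],[0.664,-0.03,0.189],[0.664,-0.03,0.283]],"turn":[0.0,0.0,0.0,0.0,0.0,0.0,0.0,0.0,0.0]}
[408.60339627298094, 97.02481678681764, 200.10000000000002, 96.50800000000001]
```

Request:
step_arm(linear=[[0.0, 0.0, -0.117], [0.0, 0.0, -0.233], [0.0, 0.0, -0.35], [-0.083, -0.053, -0.46], [-0.165, -0.107, -0.57], [-0.248, -0.16, -0.68], [-0.33, -0.214, -0.79], [-0.413, -0.267, -0.9], [-0.406, -0.344, -0.9], [-0.398, -0.42, -0.9], [-0.391, -0.496, -0.9], [-0.384, -0.573, -0.9], [-0.376, -0.649, -0.9], [-0.369, -0.725, -0.9], [-0.361, -0.802, -0.9], [-0.354, -0.878, -0.9], [-0.347, -0.954, -0.9], [-0.342, -1.0, -0.9], [-0.342, -1.0, -0.9]], turn=[0, 0, 0, 0, 0, 0, 0, 0, -0.0253, -0.0506, -0.0758, -0.1011, -0.1264, -0.1517, -0.1769, -0.2022, -0.2275, -0.2528, -0.2528])

```text
time_s: 20.98
ee_pos: [439.3, -107.9, 284.4]
ee_rot: [-179.9, -0.1, 96.5]
force: [-0.2, -0.3, -5.2]
gripper_width: 27.8
gripper_force: 25.0
```

```bash
python3 - <<'E'
import numpy as np,json
a=np.radians(5.5);l=np.array([-.342,-1])*300
p=np.array([571,-398])+l[0]*np.array([np.cos(a),np.sin(a)])+l[1]*np.array([np.sin(a),-np.cos(a)])
json.dump([*p,285,5.5+.2528*360],open("cmd.json","w"));print(p)
E
python3 mv.py 409,97,285,96.5,6 409,97,205,96.5,4 409,97,194,96.5,2;cat cmd.json
```

```text
[ 440.11862429 -109.2149147 ]
12 {"linear":[[0.116,-0.004,0.0],[0.232,-0.008,0.0],[0.347,-0.013,0.0],[0.463,-0.017,0.0],[0.579,-0.021,0.0],[0.695,-0.025,0.0],[0.695,-0.025,0.067],[0.695,-0.025,0.133],[0.695,-0.025,0.2],[0.695,-0.025,0.267],[0.695,-0.025,0.285],[0.695,-0.025,0.303]],"turn":[0.0,0.0,0.0,0.0,0.0,0.0,0.0,0.0,0.0,0.0,0.0,0.0]}
[409.0351591970176, 97.09145504745575, 194.10000000000002, 96.50800000000001]
```

Request:
step_arm(linear=[[0.116, -0.004, 0.0], [0.232, -0.008, 0.0], [0.347, -0.013, 0.0], [0.463, -0.017, 0.0], [0.579, -0.021, 0.0], [0.695, -0.025, 0.0], [0.695, -0.025, 0.067], [0.695, -0.025, 0.133], [0.695, -0.025, 0.2], [0.695, -0.025, 0.267], [0.695, -0.025, 0.3], [0.695, -0.025, 0.32], [0.695, -0.025, 0.337], [0.695, -0.025, 0.337]], turn=[0, 0, 0, 0, 0, 0, 0, 0, 0, 0, 0, 0, 0, 0])

```text
time_s: 22.72
ee_pos: [409.3, 97.1, 184.2]
ee_rot: [180.0, 0.0, 96.5]
force: [-0.0, -0.5, -3.5]
gripper_width: 27.8
gripper_force: 25.0
```

Request:
step_arm(linear=[[0, 0, 0.015], [0, 0, 0.03], [0, 0, 0.045], [0, 0, 0.06], [0, 0, 0.06], [0, 0, 0.06]], turn=[0, 0, 0, 0, 0, 0])

```text
time_s: 23.48
ee_pos: [409.3, 97.1, 166.2]
ee_rot: [180.0, 0.0, 96.5]
force: [0.7, 1.5, -0.8]
gripper_width: 28.2
gripper_force: 25.0
```

Request:
step_arm(linear=[[0, 0, 0], [0, 0, 0], [0, 0, 0]], turn=[0, 0, 0], fingers=-0.2)

```text
time_s: 23.85
ee_pos: [409.2, 97.0, 166.2]
ee_rot: [180.0, 0.0, 96.5]
force: [0.1, -0.2, 0.5]
gripper_width: 53.4
gripper_force: 0.0
```

```bash
echo '[409,97.1,165.9,96.5]'>cmd.json
python3 mv.py 409,97.1,285,96.5,4 435,-160,285,40.5,7; cat cmd.json; echo; python3 mv.py 440,-310,285,1.5,6 576.5,-335.5,130,1.5,5 576.5,-335.5,30,1.5,4;cat cmd.json
```

```text
11 {"linear":[[0.0,0.0,-0.099],[0.0,0.0,-0.198],[0.0,0.0,-0.298],[0.0,0.0,-0.397],[-0.123,-0.002,-0.397],[-0.246,-0.003,-0.397],[-0.369,-0.005,-0.397],[-0.492,-0.006,-0.397],[-0.615,-0.008,-0.397],[-0.738,-0.009,-0.397],[-0.861,-0.011,-0.397]],"turn":[-0.0,-0.0,-0.0,-0.0,0.0222,0.0444,0.0667,0.0889,0.1111,0.1333,0.1556]}
[434.96160299251756, -159.9131809266966, 285.0, 40.484]
15 {"linear":[[-0.052,0.065,0.0],[-0.104,0.13,0.0],[-0.156,0.196,0.0],[-0.208,0.261,0.0],[-0.26,0.326,0.0],[-0.312,0.391,0.0],[-0.254,0.463,0.103],[-0.196,0.535,0.207],[-0.138,0.607,0.31],[-0.079,0.679,0.413],[-0.021,0.751,0.517],[-0.021,0.751,0.6],[-0.021,0.751,0.683],[-0.021,0.751,0.767],[-0.021,0.751,0.85]],"turn":[0.018,0.0361,0.0541,0.0722,0.0902,0.1083,0.1083,0.1083,0.1083,0.1083,0.1083,0.1083,0.1083,0.1083,0.1083]}
[576.442701192052, -335.36368349723267, 30.0, 1.4960000000000022]
```

Gripping the 100 g bar across would bring the gripper body near the drum frame, so I'll take it by its ends.

```bash
echo '[409,97.1,165.9,96.5]'>cmd.json
python3 mv.py 409,97.1,285,96.5,4 430,-160,285,92.5,7; cat cmd.json; echo; python3 mv.py 440,-335,285,91.5,5 576.5,-341,110,91.5,6;cat cmd.json
```

```text
11 {"linear":[[0.0,0.0,-0.099],[0.0,0.0,-0.198],[0.0,0.0,-0.298],[0.0,0.0,-0.397],[-0.123,-0.004,-0.397],[-0.246,-0.008,-0.397],[-0.368,-0.012,-0.397],[-0.491,-0.016,-0.397],[-0.614,-0.02,-0.397],[-0.737,-0.024,-0.397],[-0.859,-0.027,-0.397]],"turn":[-0.0,-0.0,-0.0,-0.0,0.0016,0.0032,0.0048,0.0063,0.0079,0.0095,0.0111]}
[430.12453615700923, -159.8604132393766, 285.0, 92.504]
11 {"linear":[[-0.117,0.001,0.0],[-0.234,0.003,0.0],[-0.351,0.004,0.0],[-0.468,0.006,0.0],[-0.585,0.007,0.0],[-0.591,0.083,0.097],[-0.598,0.159,0.194],[-0.605,0.234,0.292],[-0.611,0.31,0.389],[-0.618,0.385,0.486],[-0.625,0.461,0.583]],"turn":[0.0006,0.0011,0.0017,0.0022,0.0028,0.0028,0.0028,0.0028,0.0028,0.0028,0.0028]}
[576.4841963345451, -341.13917612327384, 110.10000000000002, 91.49600000000001]
```

Request:
step_arm(linear=[[0.0, 0.0, -0.099], [0.0, 0.0, -0.198], [0.0, 0.0, -0.298], [0.0, 0.0, -0.397], [-0.123, -0.004, -0.397], [-0.246, -0.008, -0.397], [-0.368, -0.012, -0.397], [-0.491, -0.016, -0.397], [-0.614, -0.02, -0.397], [-0.737, -0.024, -0.397], [-0.859, -0.027, -0.397]], turn=[0, 0, 0, 0, 0.0016, 0.0032, 0.0048, 0.0063, 0.0079, 0.0095, 0.0111])

```text
time_s: 25.22
ee_pos: [430.1, -161.1, 285.3]
ee_rot: [180.0, 0.0, 92.5]
force: [-0.1, 0.6, 0.4]
gripper_width: 55.3
gripper_force: 0.0
```

Request:
step_arm(linear=[[-0.117, 0.001, 0.0], [-0.234, 0.003, 0.0], [-0.351, 0.004, 0.0], [-0.468, 0.006, 0.0], [-0.585, 0.007, 0.0], [-0.591, 0.083, 0.097], [-0.598, 0.159, 0.194], [-0.605, 0.234, 0.292], [-0.611, 0.31, 0.389], [-0.618, 0.385, 0.486], [-0.625, 0.461, 0.583], [-0.625, 0.461, 0.583]], turn=[0.0006, 0.0011, 0.0017, 0.0022, 0.0028, 0.0028, 0.0028, 0.0028, 0.0028, 0.0028, 0.0028, 0.0028], fingers=-1)

```text
time_s: 26.72
ee_pos: [576.1, -340.2, 107.2]
ee_rot: [-179.7, -0.2, 91.5]
force: [0.3, -0.6, -0.6]
gripper_width: 91.5
gripper_force: 0.0
```

```bash
python3 - <<'E'
from h import *
import cv2
f=cams.grab_frame("side")["color"];cv2.imwrite("pics/i_side.png",f)
a=cv2.resize(f[105:225,255:335],None,fx=5,fy=5,interpolation=cv2.INTER_CUBIC)
b=cv2.resize(f[190:320,320:420],None,fx=4,fy=4,interpolation=cv2.INTER_CUBIC)
m=np.zeros((600,800,3),np.uint8);m[:,:400]=a;m[:520,400:800]=b;cv2.imwrite("pics/i.png",m)
E
```

```text
(no output)
```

View pics/i.png

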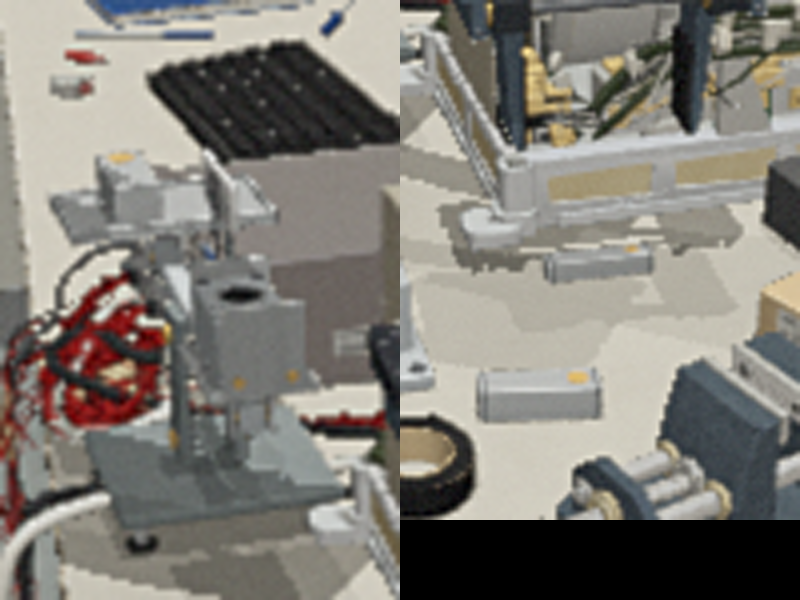

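The 400 lies on the tray and the front plate's top right corner is now at (303,300), against 282 when level. That leaves about 0.09 rad (some 130 g), so the 100 is the right one. The drum rail by the bar is low.

Request:
step_arm(linear=[[0, 0, 0.1], [0, 0, 0.2], [0, 0, 0.27], [0, 0, 0.3], [0, 0, 0.31], [0, 0, 0.31], [0, 0, 0.31]], turn=[0, 0, 0, 0, 0, 0, 0])

```text
time_s: 27.65
ee_pos: [577.1, -341.5, 18.4]
ee_rot: [179.9, 0.1, 91.5]
force: [-0.2, 0.5, 0.3]
gripper_width: 91.5
gripper_force: 0.0
```

Request:
step_arm(linear=[[0, 0, 0], [0, 0, 0], [0, 0, 0], [0, 0, 0], [0, 0, 0]], turn=[0, 0, 0, 0, 0], fingers=1, force=25)

```text
time_s: 28.28
ee_pos: [576.7, -341.2, 17.4]
ee_rot: [180.0, 0.0, 91.5]
force: [1.4, 1.2, -0.5]
gripper_width: 64.1
gripper_force: 25.0
```

```bash
echo '[576.5,-341.1,17.1,91.5]'>cmd.json
python3 mv.py 576.5,-341.1,120,91.5,3 440,-335,285,91.5,5 437,-100,285,6.5,9; cat cmd.json;echo; python3 mv.py 452,105,285,6.5,6 452,105,180,6.5,4;cat cmd.json
```

```text
17 {"linear":[[0.0,0.0,-0.114],[0.0,0.0,-0.229],[0.0,0.0,-0.343],[0.006,-0.091,-0.453],[0.013,-0.182,-0.563],[0.019,-0.273,-0.673],[0.026,-0.363,-0.783],[0.032,-0.454,-0.893],[0.119,-0.453,-0.893],[0.206,-0.452,-0.893],[0.293,-0.451,-0.893],[0.38,-0.45,-0.893],[0.467,-0.448,-0.893],[0.554,-0.447,-0.893],[0.641,-0.446,-0.893],[0.729,-0.445,-0.893],[0.816,-0.444,-0.893]],"turn":[-0.0,-0.0,-0.0,-0.0,-0.0,-0.0,-0.0,-0.0,0.0262,0.0525,0.0787,0.1049,0.1312,0.1574,0.1836,0.2099,0.2361]}
[436.9375273674884, -99.8706563605923, 285.0, 6.504000000000005]
10 {"linear":[[0.021,-0.112,0.0],[0.042,-0.224,0.0],[0.064,-0.336,0.0],[0.085,-0.449,0.0],[0.106,-0.561,0.0],[0.127,-0.673,0.0],[0.127,-0.673,0.087],[0.127,-0.673,0.175],[0.127,-0.673,0.263],[0.127,-0.673,0.35]],"turn":[0.0,0.0,0.0,0.0,0.0,0.0,0.0,0.0,0.0,0.0]}
[451.9225803927682, 105.0455903984911, 180.0, 6.504000000000005]
```

Request:
step_arm(linear=[[0.0, 0.0, -0.114], [0.0, 0.0, -0.229], [0.0, 0.0, -0.343], [0.006, -0.091, -0.453], [0.013, -0.182, -0.563], [0.019, -0.273, -0.673], [0.026, -0.363, -0.783], [0.032, -0.454, -0.893], [0.119, -0.453, -0.893], [0.206, -0.452, -0.893], [0.293, -0.451, -0.893], [0.38, -0.45, -0.893], [0.467, -0.448, -0.893], [0.554, -0.447, -0.893], [0.641, -0.446, -0.893], [0.729, -0.445, -0.893], [0.816, -0.444, -0.893], [0.816, -0.444, -0.893]], turn=[0, 0, 0, 0, 0, 0, 0, 0, 0.0262, 0.0525, 0.0787, 0.1049, 0.1312, 0.1574, 0.1836, 0.2099, 0.2361, 0.2361])

```text
time_s: 30.52
ee_pos: [436.6, -98.8, 285.1]
ee_rot: [-180.0, 0.0, 6.7]
force: [-0.2, -0.8, -0.4]
gripper_width: 64.8
gripper_force: 25.0
```

```bash
echo '[436.94,-99.87,285,6.5]'>cmd.json
python3 mv.py 444.5,106,285,6.5,6 444.5,106,180,6.5,4 444.5,106,157,6.5,5;cat cmd.json
```

```text
15 {"linear":[[0.017,-0.113,0.0],[0.034,-0.226,0.0],[0.051,-0.339,0.0],[0.068,-0.453,0.0],[0.086,-0.566,0.0],[0.103,-0.679,0.0],[0.103,-0.679,0.087],[0.103,-0.679,0.175],[0.103,-0.679,0.263],[0.103,-0.679,0.35],[0.103,-0.679,0.365],[0.103,-0.679,0.381],[0.103,-0.679,0.396],[0.103,-0.679,0.411],[0.103,-0.679,0.427]],"turn":[-0.0,-0.0,-0.0,-0.0,-0.0,-0.0,-0.0,-0.0,-0.0,-0.0,-0.0,-0.0,-0.0,-0.0,-0.0]}
[444.5818756958839, 106.0185663067492, 156.9, 6.5]
```

Request:
step_arm(linear=[[0.017, -0.113, 0.0], [0.034, -0.226, 0.0], [0.051, -0.339, 0.0], [0.068, -0.453, 0.0], [0.086, -0.566, 0.0], [0.103, -0.679, 0.0], [0.103, -0.679, 0.087], [0.103, -0.679, 0.175], [0.103, -0.679, 0.263], [0.103, -0.679, 0.35], [0.103, -0.679, 0.365], [0.103, -0.679, 0.381], [0.103, -0.679, 0.396], [0.103, -0.679, 0.411], [0.103, -0.679, 0.427], [0.103, -0.679, 0.427]], turn=[0, 0, 0, 0, 0, 0, 0, 0, 0, 0, 0, 0, 0, 0, 0, 0])

```text
time_s: 32.52
ee_pos: [444.6, 106.0, 156.9]
ee_rot: [180.0, 0.0, 6.5]
force: [-0.4, -0.2, 0.5]
gripper_width: 64.4
gripper_force: 25.0
```

Request:
step_arm(linear=[[0, 0, 0], [0, 0, 0], [0, 0, 0]], turn=[0, 0, 0], fingers=-0.62)

```text
time_s: 32.9
ee_pos: [444.9, 106.1, 157.3]
ee_rot: [180.0, -0.0, 6.5]
force: [0.1, 0.1, -0.1]
gripper_width: 73.6
gripper_force: 0.0
```

Request:
step_arm(linear=[[0, 0, -0.05], [0, 0, -0.15], [0, 0, -0.3], [0, 0, -0.45], [0, 0.15, -0.5], [0, 0.3, -0.5], [-0.05, 0.45, -0.5], [-0.1, 0.6, -0.5], [-0.1, 0.75, -0.5], [-0.1, 0.9, -0.5], [-0.1, 1.0, -0.5], [-0.1, 1.0, -0.5]], turn=[0, 0, 0, 0, 0, 0, 0, 0, 0, 0, 0, 0])

```text
time_s: 34.4
ee_pos: [448.9, -197.0, 306.8]
ee_rot: [-180.0, 0.0, 6.3]
force: [-0.0, 1.4, -0.3]
gripper_width: 73.9
gripper_force: 0.0
```

Request:
step_arm(linear=[[0, 0.15, 0], [0, 0.3, 0], [0, 0.45, 0], [0, 0.6, 0], [0, 0.75, 0], [0, 0.75, 0]], turn=[0, 0, 0, 0, 0, 0])

```text
time_s: 35.15
ee_pos: [474.5, -420.3, 306.0]
ee_rot: [-180.0, 0.0, 6.4]
force: [0.1, 1.0, -0.0]
gripper_width: 73.9
gripper_force: 0.0
```

```bash
python3 - <<'E'
from h import *
import cv2
f=cams.grab_frame("side")["color"]; t=cams.grab_frame("top")["color"]
a=cv2.resize(f[105:225,255:335],None,fx=5,fy=5,interpolation=cv2.INTER_CUBIC)
b=cv2.resize(t[160:240,200:320],None,fx=3.3,fy=3.3,interpolation=cv2.INTER_CUBIC)
m=np.zeros((600,800,3),np.uint8);m[:,:400]=a;m[:264,402:798]=b;m[270:600,402:798]=cv2.resize(f[220:330,255:387],None,fx=3,fy=3);cv2.imwrite("pics/j.png",m)
E
```

```text
(no output)
```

View pics/j.png

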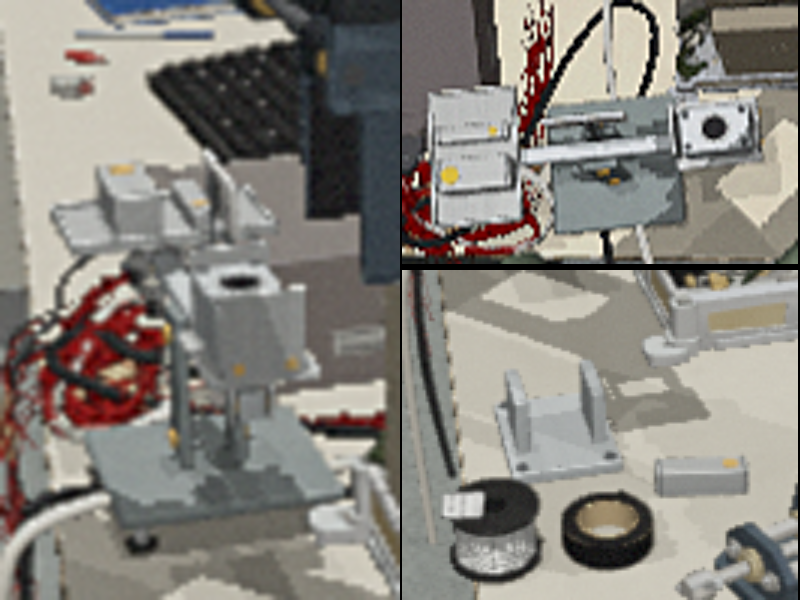

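Both bars lie on the tray and the housing is in the cradle. The plate's top edge is at about 285, against 282 when level, so the beam is within about 0.02 rad. The gripper is clear of everything, and spool, roll and the 200 g bar are untouched.

```bash
python3 -c "
from workcell import env
print(env.job_done())"
```

```text
the job is handed in; nothing more can be done
None
```

I handed the job in (no verdict was returned): the housing sits released in the cradle, balanced by the 400 g and 100 g bars with the beam within about 0.02 rad of level by the last picture, and the 200 g bar, spool and tape roll were left where they lay.

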